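Warm a laryngeal mirror in the mirror warmer

TASK

Take the largest of the three laryngeal mirrors out of the tray and slide its round head through the slot in the sloping front of the mirror warmer, gently and without forcing the glass, until the whole head is inside and only the thin stem still sticks out. Keep it there for about three seconds to warm, and finish like that, with the gripper still holding the mirror in the slot. Leave the other two mirrors in their rests, and the otoscope and the tuning fork near the front of the table where they lie.

Things in the scene. Friction and masses are not known exactly. Their poses are not given: they have to be found in the camera images.
- mirror_large: Steel laryngeal mirror, 60 g, largest round head, 30 mm. Lies level in one row of the tray. Origin: middle of the handle, on its axis, 48 mm above the table; +x along the handle to the head, z up. Handle: bar 110 mm long, 8 mm wide (y), 10 mm high; it balances about 12 mm ahead of the origin. A 3 mm stem goes on straight to x = 115 mm, then 45 degrees down for 12 mm to the head's rim.
- mirror_large_head (a point): Centre of the large mirror's head, at (134.1, 0, -19.1) mm in the mirror's frame; axes as the mirror's. The head is a disc 30 mm across and 4 mm thick, in line with the bent end of the stem: its plane slopes forward and down at 45 degrees, holding own y and (0.707, 0, -0.707).
- mirror_medium: The second mirror, same handle and stem, head 22 mm across. Stays in its rests. Origin and axes as for the large one.
- mirror_small: The third mirror, same handle and stem, head 16 mm across. Stays in its rests. Origin and axes as for the large one.
- tray: Fixed steel tray, 245 x 216 mm, rim 16 mm, three lengthwise compartments at y = -70, 0, 70 mm parted by 12 mm ridges. Origin: on the table under the handles' middle; tray x -75 to 170 mm; +x as the heads point. Comb bars across at x = -40 and 40 mm carry the handles in open-topped notches 12 mm wide, teeth to 51 mm above the table; between the bars the handles are free. They lift straight out.
- warmer: Fixed mirror warmer, a small console 154 x 132 mm, 115 mm high. Origin: on the table straight under the middle of the slot; +x from its low front edge (x = -56 mm, 23 mm high) to its back (x = 98 mm), z up. The front panel slopes up and away at 45 degrees. Behind the slot is a chamber 50 mm deep. A mirror goes in with its handle level and pointing along this +x.
- slot (a point): Middle of the slot, in the panel's plane, 75 mm above the table. x: into the slot (forward and 45 degrees down), y along the slot, z up the slope. Opening 34 (y) x 8 mm (z), 2 mm to spare each side of the large head; round lip 2.5 mm proud. The head goes in edge first along x; it is wholly in when its centre is 15 mm past this point; the stem's bend meets the panel at 27 mm.
- shutter (a joint): Light sprung shutter that closes the slot from behind, hinged along the upper edge and swinging inward: 0 closed, about 1.1 to 1.5 rad when a head is in. It gives way to less than 1 N and presses lightly on the head's upper face.
- otoscope: Otoscope lying near the front right corner of the table, 203 x 37 x 54 mm, bystander. Origin: centre of its underside.
- tuning_fork_512: Aluminium tuning fork lying flat near the front edge of the table, between tray and warmer, 172 x 26 x 9 mm, bystander (two more lie far back, out of the way). Origin: centre of its underside.

How it is judged:
By the outcome, as a careful person would: the job done as asked, in the order asked, and still so for the second after the job is handed in, while the arm keeps its last pose, push and grip.
It also fails if it takes over 53 s, if anything falls off the work surface, if the arm or the gripper's body presses on something with over 40 N, if the wrist force passes 120 N, or if a joint passes its speed limit or range.

ROBOT

A 6-joint arm with a two-finger parallel gripper is mounted at the origin on a cart in front of the work surface, level with it; the furniture and walls round the work are solid. World frame = base frame: x ahead of the robot, y to its left, z up, the work surface at z = 0. Lengths are in m, angles in degrees, forces in N, time in s.
With the tool pointing down it reaches from about 0.25 to 0.8 m from the base axis. Payload 8.5 kg.
Tool frame: the origin (TCP) lies midway between the tips of the shut fingers; the grasp point (between the pads) lies 19 mm behind it (grip_depth is the distance from the TCP to the grasp point, in m); z points along the fingers, y is the line along which they close (so a half turn about z gives the same grasp; the last joint's range is limited). The gripper opens to 85 mm and grips with 20 to 120 N. Pads are 22 mm wide; open, the fingers measure 114 mm over their backs; the gripper's body (76 mm by 85 mm) begins 54 mm behind the grasp point. The pads swing forward as they close: fully open they stand 13 mm farther back than shut.
Start: joints at [72.25, 13.648, -0.773, 75.585, 0, 90], TCP at [0.16, 0.5, 0.231] pointing down, gripper open.
Joint ranges: [-152.45, 152.45], [-59.26, 108.67], [-65.41, 83.53], [-104.44, 129.93], [-82.83, 76.93], [-180, 180]. Speed limits (degrees/s): [127.2, 127.2, 159.86, 180, 180, 180].

INTERFACE

Orientations are given as a 3x3 rotation matrix whose columns are the frame's x, y, z axes.
In Python, from bench import * gives the robot as it stands.
- The arm moves only by the tool carry_out, never from a script. Its arguments are lists of equal length, an entry for each row: "dp": the shift along the tool's x, y, z in units of 30 mm (1.0 is 30 mm), a list of three; "turn": the turn about the tool's z in units of 6 degrees (1.0 is 6 degrees); "jaw": the opening, from 0 (shut) to 1 (fully open). In form: {"dp": [[tx, ty, tz], ...], "turn": [turn, ...], "jaw": [jaw, ...]}. A call has 1 to 8 rows; each row shifts and turns the commanded pose from where the row before left it, along the tool's axes as they then stand; what a row does not reach is not made up. A row lasts 1/12 s, in which the tool goes at most 41.7 mm and 7.16 degrees, less where a joint would pass 70% of its speed; a pose out of reach is approached as far as the arm can. A call is refused whole if a number of a shift passes 1 or a number of a turn 1, either way. A call with a gripper value outside its range is refused whole. The fingers move at their own pace and stop on an object; "squeeze" is the grip in N (left out, the last holds). Time passes only in rows, so rows that do not move let the fingers close. It gives the time, the measured TCP pose, the force, the opening and the grip force at its end, in the units of the state.
- read_state(): the state, without advancing time (a new reading comes with each control period).
- camera(name): name is "scene" or "side" or "wrist"; returns (picture, depth): 384x512x3 uint8, red, green, blue; 384x512 float32, m along the optical axis (not along the pixel's ray), 0 where there is no reading.
- get_calibration(name): a dict with "camera_matrix" (3x3 intrinsics, pixels), "origin" and "attitude" of the camera in the world. Camera axes: x right, y down, z forward; pixel columns grow to the right and rows downward; lengths in m; the calibration is good to about 2 mm. A picture is of the moment at which its call begins: read the wrist's pose just before it. get_calibration takes no time and is no camera call; for the wrist camera it gives the pose at the moment of the call.
- job_done(): hands the job in; it is judged then, once.
The state is a dict: "time": time; "joint_pos": joint angles; "dq": joint speeds; "joint_efforts": joint torques, N m; "tool_pos": TCP position; "eef_rot": TCP orientation; "wrist_force": force on the tool from outside, world axes, zero at the start; "wrist_torque": the same for the moment, N m; "width": opening from 0.0 (shut) to 1.0 (fully open); "gripper_force": force on a finger pad.
Only numpy, scipy, OpenCV 4.12 (cv2) and the standard library are available. Lean on these libraries where they do the work, as an engineer would, in place of code of your own. Each camera call takes 0.05 s, during which the arm holds its last target. There are 200 camera calls.

## Working session

There is one attempt and no reset: what is moved stays moved. The work goes in short steps, Python scripts to look and compute and a tool call to move; the robot and the scene stay as the last step left them, time stands still between calls to the robot, and variables do not carry over. Pictures are saved under pics/ and viewed, at most 10 in all, crops included, and the job is handed in when it is done.

Besides the shell and the picture viewer there is one more tool, called in YAML: its name, and indented under it one key for each argument. carry_out: Moves the arm, as the interface text tells. Its arguments: {"type":"object","properties":{"dp":{"type":"array"},"turn":{"type":"array"},"jaw":{"type":"array"},"squeeze":{"type":"number"}},"required":["dp","turn","jaw"]}

```bash
ls; mkdir -p pics; python3 - <<'E'
from bench import *
import cv2, numpy as np
s=read_state(); print(s)
for n in ["scene","side","wrist"]:
    p,d=camera(n); c=get_calibration(n); print(n,c)
    np.savez(f"{n}0.npz",p=p,d=d,K=c["camera_matrix"],o=c["origin"],R=c["attitude"])
    cv2.imwrite(f"pics/{n}0.png",p[:,:,::-1])
E
```

```text
pics
{'time': 0.0, 'joint_pos': array([ 7.22483952e+01,  1.36818973e+01, -8.16198803e-01,  7.55868981e+01,
       -6.78127311e-04,  9.00022376e+01]), 'dq': array([ 0.0399858 ,  0.07841963, -0.03809306,  0.04874381,  0.00586463,
       -0.05859384]), 'joint_efforts': array([ 1.68383922e-03, -5.38779545e+01,  3.46436512e+01,  1.85248285e-02,
       -1.09097011e-04,  2.60176073e-06]), 'tool_pos': array([0.15994049, 0.49959384, 0.2306741 ]), 'eef_rot': array([[-9.52375358e-01,  3.04927834e-01, -4.41011860e-04],
       [ 3.04928152e-01,  9.52374304e-01, -1.41640674e-03],
       [-1.18934752e-05, -1.48342781e-03, -9.99998900e-01]]), 'wrist_force': array([0.63297109, 0.57865136, 0.3844697 ]), 'wrist_torque': array([-0.01747397,  0.00751751,  0.0247287 ]), 'gripper_force': 0.0, 'width': 0.9976346460773494}
scene {'camera_matrix': array([[375.46344954,   0.        , 259.75496902],
       [  0.        , 375.46344954, 189.3441959 ],
       [  0.        ,   0.        ,   1.        ]]), 'origin': array([0.14388566, 0.30764022, 0.95486687]), 'attitude': array([[-0.70334574, -0.60768611,  0.3688121
[... 184 characters left out ...]
  0.        , 370.84675383, 192.36205074],
       [  0.        ,   0.        ,   1.        ]]), 'origin': array([0.56802145, 0.93233356, 0.52251307]), 'attitude': array([[-0.99672448,  0.052253  , -0.06172468],
       [ 0.07748526,  0.39846481, -0.91390471],
       [-0.02315915, -0.91569395, -0.40120847]])}
wrist {'camera_matrix': array([[295.21584038,   0.        , 263.71319081],
       [  0.        , 295.21584038, 189.70996475],
       [  0.        ,   0.        ,   1.        ]]), 'origin': array([0.09762027, 0.51947801, 0.37353507]), 'attitude': array([[ 0.30601008,  0.91953572,  0.24660069],
       [ 0.95202736, -0.29520752, -0.0806004 ],
       [-0.00131657,  0.25943514, -0.96575964]])}
```

View pics/scene0.png

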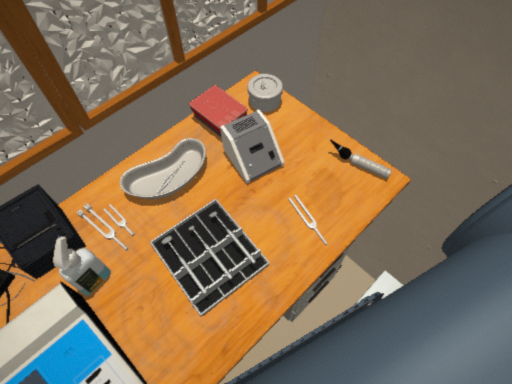

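View pics/side0.png

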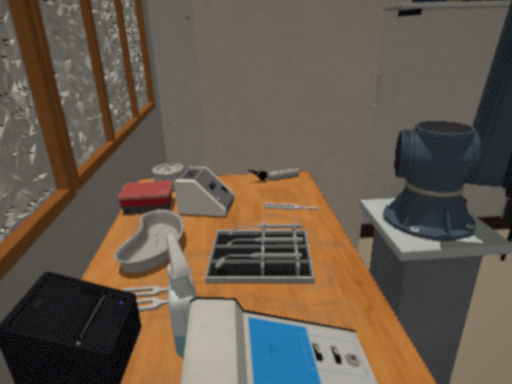

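The scene view shows the tray around (210,255), with mirror heads at about (167,240), (193,228) and (213,215). The largest seems to be the left one. The warmer is at (252,145), with its dark slot near (257,147). Next I'll zoom in.

```bash
python3 - <<'E'
import cv2, numpy as np
z=np.load("scene0.npz");p=z['p'][:,:,::-1]
a=cv2.resize(p[100:190,215:295],None,fx=5,fy=5,interpolation=cv2.INTER_CUBIC)
b=cv2.resize(p[195:315,145:275],None,fx=3,fy=3,interpolation=cv2.INTER_CUBIC)
out=np.zeros((450,800,3),np.uint8); out[:450,:400]=a; out[:360,400:790]=b
cv2.imwrite("pics/crop1.png",out)
def pt(u,v):
    d=z['d'][v,u]; c=np.linalg.inv(z['K'])@[u,v,1]*d
    return np.round(z['R']@c+z['o'],4)
for uv in [(167,240),(193,228),(214,215),(257,147),(216,201),(152,241),(267,263),(203,312)]: print(uv,pt(*uv))
E
```

```text
(167, 240) [0.5991 0.2018 0.0405]
(193, 228) [0.5936 0.1246 0.0075]
(214, 215) [0.5652 0.0667 0.0463]
(257, 147) [ 0.6352 -0.1659  0.0702]
(216, 201) [0.6096 0.0247 0.0153]
(152, 241) [0.638  0.2295 0.0152]
(267, 263) [0.3756 0.0529 0.0154]
(203, 312) [0.3968 0.253  0.0182]
```

View pics/crop1.png

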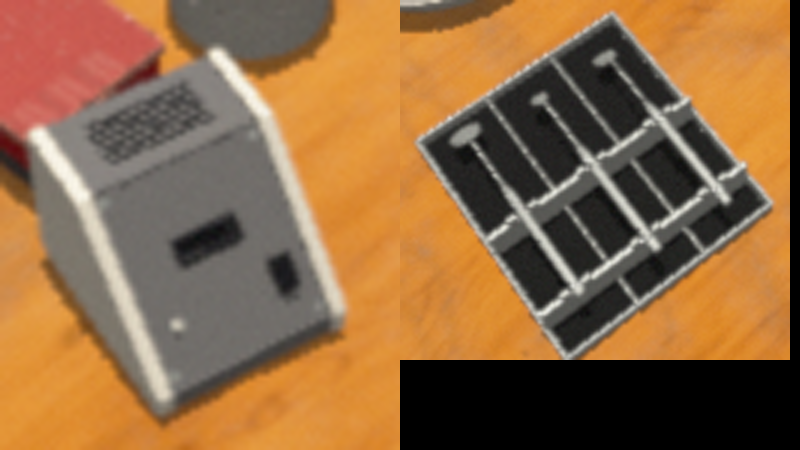

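View pics/wrist0.png

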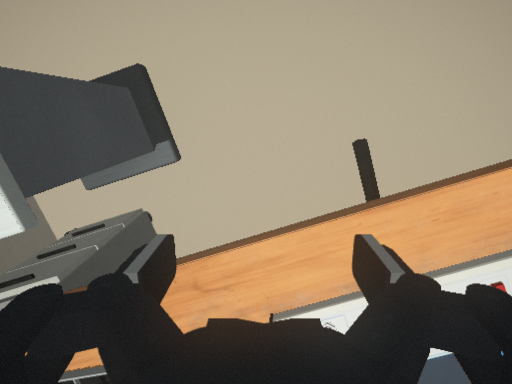

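```bash
cat > h.py <<'E'
import cv2, numpy as np
def pts(z,mask):
    v,u=np.nonzero(mask&(z['d']>0)); d=z['d'][v,u]
    c=(np.linalg.inv(z['K'])@np.vstack([u,v,np.ones_like(u)]))*d
    return (z['R']@c).T+z['o']
def plane(P):
    c=P.mean(0); return c,np.linalg.svd(P-c)[2][2]
def ray(z,uv,h):
    r=z['R']@np.linalg.inv(z['K'])@[uv[0],uv[1],1]; t=(h-z['o'][2])/r[2]; return z['o']+t*r
def rayplane(z,uv,c,n):
    r=z['R']@np.linalg.inv(z['K'])@[uv[0],uv[1],1]; t=(c-z['o'])@n/(r@n); return z['o']+t*r
E
python3 - <<'E'
from h import *
z=dict(np.load("scene0.npz")); m=np.zeros((384,512),np.uint8)
cv2.fillPoly(m,[np.array([(238,143),(263,132),(277,158),(250,170)])],1)
g=cv2.cvtColor(z['p'],cv2.COLOR_RGB2GRAY); slot=(m>0)&(g<60)
P=pts(z,(m>0)&(cv2.dilate(slot.astype(np.uint8),np.ones((3,3)))==0))
c,n=plane(P); n*=np.sign(n[2]); print(len(P),n,np.degrees(np.arctan2(-n[1],-n[0])),np.abs((P-c)@n).mean())
N,L,S,C=cv2.connectedComponentsWithStats(slot.astype(np.uint8))
for i in range(1,N): print(S[i],C[i],rayplane(z,C[i],c,n))
# tray edges yaw & large handle (bright pixels)
for a,b in [((152,241),(203,312)),((216,201),(267,263)),((152,241),(216,201)),((203,312),(267,263))]:
    A,B=ray(z,a,.016),ray(z,b,.016); print(A[:2],B[:2],np.degrees(np.arctan2(*(A-B)[1::-1])))
# handle ends in crop b -> px
for cx,cy in [(510,190),(578,290),(465,133),(588,140),(655,245)]:
    print(ray(z,(145+(cx-400)/3-.33,195+cy/3-.33),.053))
E
```

```text
702 [-0.68926636  0.16606876  0.70521844] -13.546405179482205 0.0015863778168356912
[250 143  13  10  75] [255.89333333 147.56      ] [ 0.63285983 -0.15915431  0.07577038]
[269 151   6   8  31] [271.29032258 154.29032258] [ 0.59765472 -0.18878516  0.04833925]
[0.6375286  0.22954044] [0.39739143 0.25284063] -5.541985551307023
[0.60929013 0.02494565] [0.3754483  0.05303602] -6.849863599164163
[0.6375286  0.22954044] [0.60929013 0.02494565] 82.14160177949286
[0.39739143 0.25284063] [0.3754483  0.05303602] 83.73272565319333
[0.52802133 0.20762273 0.053     ]
[0.42295504 0.22177634 0.053     ]
[0.59640373 0.20276832 0.053     ]
[0.51638482 0.1312592  0.053     ]
[0.40684945 0.15278791 0.053     ]
```

carry_out:
  dp:
    - [0,0,0]
    - [0,0,0]
    - [-0.9,-0.54,0]
    - [-0.9,-0.54,0]
    - [-0.9,-0.54,0]
    - [-0.9,-0.54,0]
    - [-0.9,-0.54,0]
    - [-0.9,-0.54,0]
  turn: [-1,-1,0,0,0,0,0,0]
  jaw: [0.5,0.5,0.5,0.5,0.5,0.5,0.5,0.5]

```text
time: 0.82
tool_pos: [0.3124, 0.3859, 0.2312]
eef_rot: [[-0.995, 0.1, -0.0], [0.1, 0.995, -0.0], [0.0, -0.0, -1.0]]
wrist_force: [-0.1, 0.5, -0.1]
width: 0.495
gripper_force: 0.0
```

carry_out:
  dp:
    - [-0.9,-0.54,0]
    - [-0.9,-0.54,0]
    - [-0.9,-0.54,0]
    - [-0.9,-0.54,0]
    - [-0.9,-0.54,0]
    - [-0.9,-0.54,0]
    - [-0.9,-0.54,0]
    - [-0.9,-0.54,0]
  turn: [0,0,0,0,0,0,0,0]
  jaw: [0.5,0.5,0.5,0.5,0.5,0.5,0.5,0.5]

```text
time: 1.48
tool_pos: [0.5144, 0.2352, 0.2311]
eef_rot: [[-0.995, 0.1, -0.0], [0.1, 0.995, -0.0], [0.0, -0.0, -1.0]]
wrist_force: [-0.0, -0.2, 0.6]
width: 0.501
gripper_force: 0.0
```

carry_out:
  dp:
    - [-0.9,-0.54,0]
    - [-0.9,-0.54,0]
    - [0,0,0]
    - [0,0,0]
  turn: [0,0,0,0]
  jaw: [0.5,0.5,0.5,0.5]

```text
time: 1.82
tool_pos: [0.5647, 0.1975, 0.2304]
eef_rot: [[-0.995, 0.103, -0.001], [0.103, 0.995, -0.001], [0.001, -0.001, -1.0]]
wrist_force: [0.7, 0.6, 0.5]
width: 0.499
gripper_force: 0.0
```

```bash
cat >> h.py <<'E'
def snap(n,f):
    from bench import camera,get_calibration
    c=get_calibration(n); p,d=camera(n)
    z=dict(p=p,d=d,K=c["camera_matrix"],o=c["origin"],R=c["attitude"]); np.savez(f+".npz",**z)
    cv2.imwrite(f"pics/{f}.png",p[:,:,::-1]); return z
E
python3 - <<'E'
from h import *
from bench import read_state
print(read_state()['joint_pos']); z=snap("wrist","wrist1"); print(z['o'])
E
```

```text
[ 1.92797456e+01  2.10406476e+01  9.70776717e+00  7.87488437e+01
 -2.58809223e-03  2.51771249e+01]
[0.49976405 0.20394995 0.37318796]
```

View pics/wrist1.png

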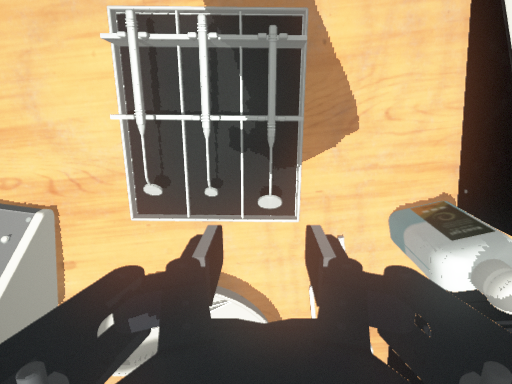

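The wrist view confirms the large mirror is the right-hand row. Its handle runs from (273,27) to about (271,145), and its head is at (270,201).

```bash
python3 - <<'E'
from h import *
z=dict(np.load("wrist1.npz")); g=cv2.cvtColor(z['p'],cv2.COLOR_RGB2GRAY)
pl=[]
for v in list(range(24,34))+list(range(50,112,4))+list(range(124,196,4)):
    row=g[v,250:296]; i=np.nonzero(row>95)[0]
    if len(i): 
        print(v,i.min()+250,i.max()+250,len(i),end=' | ')
        if 50<=v<112: pl.append(ray(z,((i.min()+i.max())/2+250,v),.051))
pl=np.array(pl); vx,vy,x0,y0=cv2.fitLine(pl[:,:2].astype(np.float32),cv2.DIST_HUBER,0,.01,.01).ravel()
print('\nyaw',np.degrees(np.arctan(vy/vx)),x0,y0)
m=np.zeros_like(g); m[185:215,250:292]=g[185:215,250:292]>95
M=cv2.moments(m,True);c=(M['m10']/M['m00'],M['m01']/M['m00']); print('head',c,M['m00'],ray(z,c,.029))
print('ends',ray(z,(273,25),.053),ray(z,(271,145),.053))
print('bars',[ray(z,(272,v),.051)[:2] for v in (35,42,115,119)])
print('depth',[pts(z,np.pad([[True]],((v,383-v),(272,239))))[0] for v in (60,80,100)])
E
```

```text
25 270 275 6 | 26 270 275 6 | 27 269 276 8 | 28 269 276 8 | 29 269 276 8 | 30 269 276 8 | 31 269 276 8 | 32 269 276 8 | 33 258 286 23 | 50 269 275 7 | 54 269 275 7 | 58 269 275 7 | 62 269 275 7 | 66 269 275 7 | 70 268 275 8 | 74 268 275 8 | 78 268 275 8 | 82 268 275 8 | 86 268 275 8 | 90 268 275 8 | 94 268 275 8 | 98 268 275 8 | 102 268 275 8 | 106 268 274 7 | 110 268 274 7 | 124 268 274 7 | 128 268 274 7 | 132 268 274 7 | 136 268 274 7 | 140 268 273 6 | 144 269 272 4 | 148 270 271 2 | 152 270 271 2 | 156 270 271 2 | 160 270 271 2 | 164 269 271 3 | 168 269 271 3 | 172 269 271 3 | 176 269 271 3 | 180 269 271 3 | 184 269 295 4 | 188 269 271 3 | 192 269 295 4 | 
yaw -6.544465 0.47623134 0.21426418
head (269.45508982035926, 200.60479041916167) 334.0 [0.60564048 0.19967708 0.029     ]
ends [0.4201461  0.22116714 0.053     ] [0.53601676 0.20783954 0.053     ]
bars [array([0.42843017, 0.21943354]), array([0.43473323, 0.21882091]), array([0.50492468, 0.21199863]), array([0.5090228 , 0.21160031])]
depth [array([0.45158141, 0.21712834, 0.05307295]), array([0.47042476, 0.21529202, 0.05325492]), array([0.48984955, 0.21342242, 0.05256176])]
```

carry_out:
  dp:
    - [-0.32,-0.9,0]
    - [-0.32,-0.9,0]
    - [-0.32,-0.9,0]
    - [-0.32,-0.9,0]
    - [-0.32,-0.9,0]
    - [-0.32,-0.9,0]
    - [-0.32,-0.9,0]
    - [-0.32,-0.9,0]
  turn: [0,0,0,0,0,0,0,0]
  jaw: [0.5,0.5,0.5,0.5,0.5,0.5,0.5,0.5]

```text
time: 2.53
tool_pos: [0.6182, -0.0238, 0.2316]
eef_rot: [[-0.995, 0.099, -0.0], [0.099, 0.995, 0.0], [0.0, 0.0, -1.0]]
wrist_force: [0.3, 1.4, 0.4]
width: 0.5
gripper_force: 0.0
```

carry_out:
  dp:
    - [-0.32,-0.9,0.2]
    - [-0.32,-0.9,0.2]
    - [-0.32,-0.9,0.2]
    - [-0.32,-0.9,0.2]
    - [-0.32,-0.9,0.2]
    - [0,0,0]
    - [0,0,0]
    - [0,0,0]
  turn: [0,0,0,0,0,0,0,0]
  jaw: [0.5,0.5,0.5,0.5,0.5,0.5,0.5,0.5]

```text
time: 3.2
tool_pos: [0.6526, -0.1617, 0.2014]
eef_rot: [[-0.995, 0.1, -0.0], [0.1, 0.995, 0.0], [0.0, 0.0, -1.0]]
wrist_force: [-0.5, 0.1, 0.3]
width: 0.5
gripper_force: 0.0
```

```bash
python3 - <<'E'
from h import *
from bench import read_state
print(read_state()['tool_pos']); z=snap("wrist","wrist2"); print(z['o'])
E
```

```text
[ 0.65256544 -0.16174817  0.20143189]
[ 0.58744652 -0.1556607   0.34416088]
```

View pics/wrist2.png

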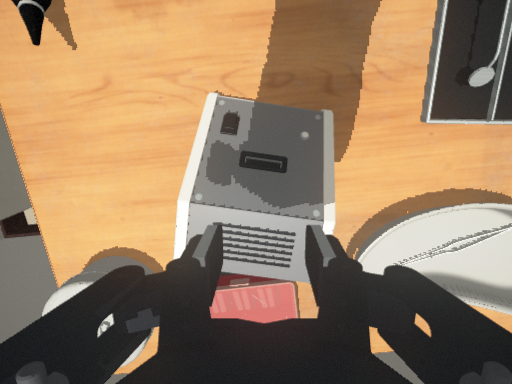

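The slot, with its dark lip, is at about (263,161) in the wrist view, with the panel clearly visible.

```bash
python3 - <<'E'
from h import *
z=dict(np.load("wrist2.npz")); g=cv2.cvtColor(z['p'],cv2.COLOR_RGB2GRAY)
m=np.zeros((384,512),np.uint8); cv2.fillPoly(m,[np.array([(218,104),(322,117),(318,205),(200,196)])],1)
ex=m.copy(); ex[143:180,230:296]=0; ex[105:140,212:245]=0; ex[125:145,295:315]=0
P=pts(z,ex>0); c,n=plane(P); n*=np.sign(n[2]); k=np.abs((P-c)@n)<.004; c,n=plane(P[k]); n*=np.sign(n[2])
print(n,'yaw',np.degrees(np.arctan2(-n[1],-n[0])),np.abs((P-c)@n).mean())
print(g[148:176:2,236:292:3])
ny=np.cross([0,0,1],-n); ny/=np.linalg.norm(ny)   # slot y
up=np.cross(-n,ny)
R=np.array([0.633,-.159,.075])
def loc(uv):
    X=rayplane(z,uv,c,n); return X
for th in (40,55,70):
    d=np.zeros((384,512),np.uint8); d[145:178,232:294]=(g[145:178,232:294]<th)
    N,L,S,C=cv2.connectedComponentsWithStats(d); i=1+S[1:,4].argmax()
    ct=cv2.findContours((L==i).astype(np.uint8),0,2)[0][0]; r=cv2.minAreaRect(ct)
    box=cv2.boxPoints(r); W=np.array([loc(b) for b in box])
    print(th,S[i],r[0],loc(r[0]),np.round([np.linalg.norm(W[j]-W[j-1]) for j in range(4)],4))
    e=W[1]-W[0] if np.linalg.norm(W[1]-W[0])>np.linalg.norm(W[2]-W[1]) else W[2]-W[1]
    print('slot yaw',np.degrees(np.arctan2(e[1],e[0]))%180-90)
# panel side edges
E
python3 -c "
import cv2;a=cv2.imread('pics/wrist2.png')[85:225,190:345];cv2.imwrite('pics/slotcrop.png',cv2.resize(a,None,fx=4,fy=4,interpolation=0))"
```

```text
[-0.68547325  0.17255862  0.70735418] yaw -14.12984562920708 0.0004501516231332681
[[136 104  91  91  90  90  88  89  89  89  89  86  88  89  88  89  90  90
   88]
 [103  92  75  79  90  89  89  90  88  91  88  89  89  88  86  89  89  89
   89]
 [ 95  91  45  44  43  49  60  76  89  87  91  89  87  89  89  88  88  89
   89]
 [ 92  91  43  43  45  48  42  39  38  44  51  59  79  89  88  88  88  88
   87]
 [ 93  90  43  55  71  48  42  40  40  43  46  42  34  41  47  56  65  88
   88]
 [ 93  82  43  90  63  76  86  80  77  66  46  35  38  42  41  41  39  64
   90]
 [ 91  64  42  95  44  39  44  52  53  72  86  82  75  67  44  37  38  65
   89]
 [ 93  60  42  59  41  40  39  39  40  39  40  41  44  65  81  76  35  66
   88]
 [ 90  51  48  43  42  40  41  38  41  36  38  40  39  33  38  72  38  78
   89]
 [ 91  77  43  43  44  42  45  43  38  38  39  39  38  35  38  63  38  83
   89]
 [ 92  91  89  84  83  63  41  39  41  42  40  40  39  38  39  44  37  79
   91]
 [ 91  92  91  91  90  90  89  85  82  71  49  39  40  39  41  43  39  84
   89]
 [ 91  90  89  90  90  89  89  89  88  88  90  88  84  80  69  45  39  89
   88]
 [ 93  93  91  92  91  90  89  89  88  89  88  88  89  88  88  88  86  88
   91]]
40 [253 161  27  11 122] (266.3108215332031, 165.63514709472656) [ 0.63603787 -0.15811581  0.07791857] [0.0243 0.0086 0.0247 0.0086]
slot yaw -15.15985805119847
55 [239 151  48  22 639] (263.21002197265625, 161.53001403808594) [ 0.63246331 -0.16060423  0.07506163] [0.043  0.0179 0.0445 0.0181]
slot yaw -13.954635702125856
70 [239 150  49  23 727] (263.0958251953125, 161.4286651611328) [ 0.63237021 -0.16070049  0.0749949 ] [0.0435 0.0189 0.0451 0.019 ]
slot yaw -14.123465663525437
```

View pics/slotcrop.png

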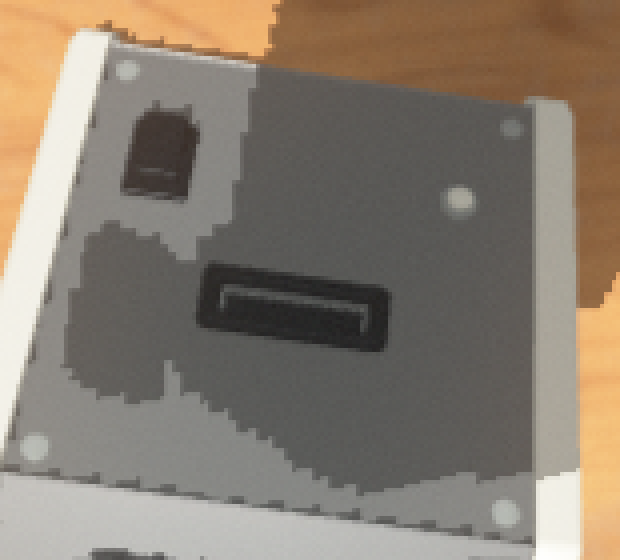

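carry_out:
  dp:
    - [0.507,0.842,0]
    - [0.507,0.842,0]
    - [0.507,0.842,0]
    - [0.507,0.842,0]
    - [0.507,0.842,0]
    - [0.507,0.842,0]
    - [0.507,0.842,0]
    - [0.507,0.842,0]
  turn: [0.13,0,0,0,0,0,0,0]
  jaw: [0.5,0.5,0.5,0.5,0.5,0.5,0.5,0.5]

```text
time: 3.92
tool_pos: [0.5532, 0.0541, 0.2021]
eef_rot: [[-0.994, 0.112, 0.001], [0.112, 0.994, 0.0], [-0.001, 0.0, -1.0]]
wrist_force: [-0.1, 0.9, 0.1]
width: 0.504
gripper_force: 0.0
```

carry_out:
  dp:
    - [0.507,0.842,0]
    - [0.507,0.842,0]
    - [0.507,0.842,0.3]
    - [0.507,0.842,0.5]
    - [0.507,0.842,0.5]
    - [0.507,0.842,0.5]
    - [0,0,0.5]
    - [0,0,0.5]
  turn: [0,0,0,0,0,0,0,0]
  jaw: [0.5,0.5,0.5,0.5,0.5,0.5,0.5,0.5]

```text
time: 4.58
tool_pos: [0.4795, 0.2152, 0.1174]
eef_rot: [[-0.994, 0.109, 0.001], [0.109, 0.994, 0.001], [-0.001, 0.001, -1.0]]
wrist_force: [0.8, -0.1, -0.3]
width: 0.501
gripper_force: 0.0
```

carry_out:
  dp:
    - [0,0,0.5]
    - [0,0,0]
    - [0,0,0]
  turn: [0,0,0]
  jaw: [0.5,0.5,0.5]

```text
time: 4.83
tool_pos: [0.4801, 0.2131, 0.1025]
eef_rot: [[-0.994, 0.112, -0.001], [0.112, 0.994, -0.0], [0.001, -0.0, -1.0]]
wrist_force: [0.1, 0.3, -0.1]
width: 0.498
gripper_force: 0.0
```

carry_out:
  dp:
    - [0,0.02,0.4]
    - [0,0,0.4]
    - [0,0,0.4]
    - [0,0,0.4]
    - [0,0,0.4]
    - [0,0,0.3]
    - [0,0,0.15]
    - [0,0,0]
  turn: [0,0,0,0,0,0,0,0]
  jaw: [0.5,0.5,0.5,0.5,0.5,0.5,0.5,0.5]

```text
time: 5.5
tool_pos: [0.4811, 0.2131, 0.0287]
eef_rot: [[-0.994, 0.114, -0.0], [0.114, 0.994, -0.0], [0.0, -0.0, -1.0]]
wrist_force: [0.0, 0.3, 0.5]
width: 0.501
gripper_force: 0.0
```

carry_out:
  dp:
    - [0,0,0]
    - [0,0,0]
    - [0,0,0]
    - [0,0,0]
    - [0,0,0]
    - [0,0,0]
    - [0,0,0]
    - [0,0,0]
  turn: [0,0,0,0,0,0,0,0]
  jaw: [0.4,0.3,0.2,0.15,0.1,0.05,0.0,0.0]
  squeeze: 35

```text
time: 6.17
tool_pos: [0.4815, 0.2131, 0.0292]
eef_rot: [[-0.994, 0.114, 0.001], [0.114, 0.994, 0.0], [-0.001, 0.0, -1.0]]
wrist_force: [-1.2, 0.5, 5.7]
width: 0.085
gripper_force: 35.0
```

carry_out:
  dp:
    - [0,0,0]
    - [0,0,0]
    - [0,0,0]
  turn: [0,0,0]
  jaw: [0,0,0]

```text
time: 6.42
tool_pos: [0.4815, 0.2132, 0.0292]
eef_rot: [[-0.994, 0.114, 0.001], [0.114, 0.994, 0.0], [-0.001, 0.0, -1.0]]
wrist_force: [0.3, 0.6, 5.4]
width: 0.085
gripper_force: 35.0
```

carry_out:
  dp:
    - [0,0,-0.2]
    - [0,0,-0.4]
    - [0,0,-0.5]
    - [0,0,-0.6]
    - [0,0,-0.6]
    - [0,0,-0.6]
    - [0,0,-0.5]
    - [0,0,0]
  turn: [0,0,0,0,0,0,0,0]
  jaw: [0,0,0,0,0,0,0,0]

```text
time: 7.08
tool_pos: [0.4826, 0.2136, 0.1337]
eef_rot: [[-0.994, 0.114, 0.004], [0.114, 0.994, 0.002], [-0.004, 0.002, -1.0]]
wrist_force: [1.4, -1.0, -1.3]
width: 0.083
gripper_force: 34.3
```

carry_out:
  dp:
    - [0,0,0]
    - [0,0,0]
  turn: [0,0]
  jaw: [0,0]

```text
time: 7.25
tool_pos: [0.4808, 0.2128, 0.13]
eef_rot: [[-0.994, 0.114, -0.001], [0.114, 0.994, -0.001], [0.001, -0.001, -1.0]]
wrist_force: [0.1, -0.5, -0.5]
width: 0.086
gripper_force: 34.3
```

```bash
python3 - <<'E'
from h import *
from bench import read_state
s=read_state(); print(s['tool_pos'],s['wrist_force'],s['eef_rot']); z=snap("wrist","wrist3"); y=snap("side","side1"); q=snap("scene","scene1")
a=z['p'][60:330,160:360]; b=y['p'][140:300,170:330]; c=q['p'][180:320,130:290]
o=np.zeros((560,800,3),np.uint8); o[:540,:400]=cv2.resize(a,None,fx=2,fy=2); o[:280,400:680]=cv2.resize(b,(280,280)); o[280:,400:720]=cv2.resize(c,(320,280))
cv2.imwrite("pics/m3.png",o[:,:,::-1])
E
```

```text
[0.48081064 0.21278405 0.13003777] [ 0.08601657 -0.5419189  -0.54055224] [[-9.93507214e-01  1.13765042e-01 -9.64952666e-04]
 [ 1.13765623e-01  9.93507452e-01 -5.70441085e-04]
 [ 8.93791411e-04 -6.76515774e-04 -9.99999372e-01]]
```

View pics/m3.png

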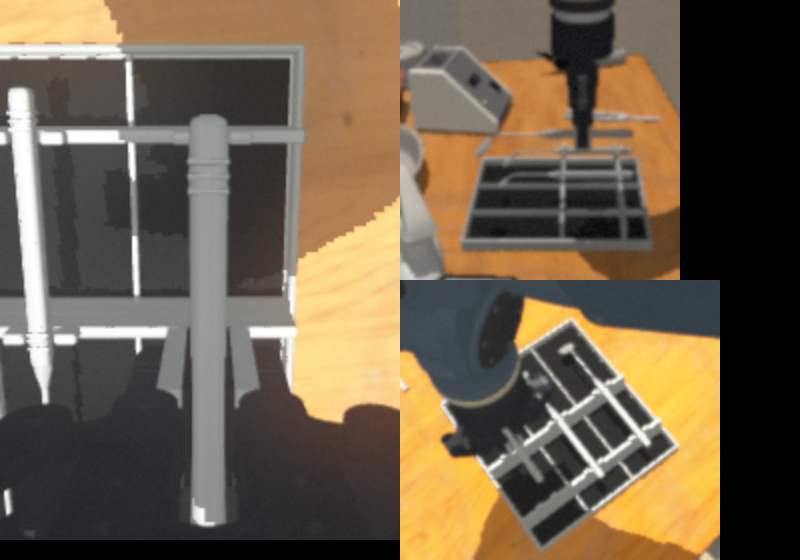

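```bash
python3 - <<'E'
from h import *
from bench import read_state
s=read_state(); T=s['tool_pos'];Rt=s['eef_rot']
z=dict(np.load("wrist3.npz")); g=cv2.cvtColor(z['p'],cv2.COLOR_RGB2GRAY)
d=z['d']; h0=np.median([d[v,264] for v in range(160,170)])
# handle pixels by depth: world z above 0.13
m=np.zeros((384,512),bool); m[112:290,245:285]=True
P=pts(z,m); L=(P-T)@Rt   # tool frame
k=(P[:,2]>.14)&(np.abs(L[:,1])<.02); L=L[k]; P=P[k]
print('rear x max',L[:,0].max(), np.percentile(L[:,0],99))
for a in np.arange(.012,.066,.006):
    q=L[(L[:,0]>=a)&(L[:,0]<a+.006)]
    if len(q): 
        t=q[q[:,2]<np.median(q[:,2])+.002]
        print(round(a,3),len(q),'y %.4f %.4f mid %.4f  z %.4f'%(t[:,1].min(),t[:,1].max(),(t[:,1].min()+t[:,1].max())/2,np.median(t[:,2])))
# side view: handle/stem/head line points
for n in ('side1',):
    y=dict(np.load(n+'.npz')); m=np.zeros((384,512),bool); m[180:240,170:330]=True
    P=pts(y,m); L=(P-T)@Rt; k=(np.abs(L[:,1])<.02)&(L[:,2]>-.035)&(L[:,2]<.03)&(L[:,0]<-.015); L=L[k]
    o=np.argsort(L[:,0]); print(np.round(L[o][::max(1,len(o)//25)],4))
E
```

```text
rear x max 0.0628252429556708 0.06172001055751158
0.012 304 y -0.0072 0.0070 mid -0.0001  z -0.0241
0.018 233 y -0.0042 0.0032 mid -0.0005  z -0.0238
0.024 243 y -0.0041 0.0032 mid -0.0004  z -0.0239
0.03 250 y -0.0041 0.0032 mid -0.0004  z -0.0239
0.036 270 y -0.0044 0.0036 mid -0.0004  z -0.0238
0.042 291 y -0.0044 0.0038 mid -0.0003  z -0.0239
0.048 301 y -0.0046 0.0038 mid -0.0004  z -0.0241
0.054 308 y -0.0046 0.0037 mid -0.0004  z -0.0239
0.06 135 y -0.0042 0.0034 mid -0.0004  z -0.0235
[[-0.1355  0.0007  0.0084]
 [-0.1317  0.0115  0.0075]
 [-0.1284  0.0167  0.0021]
 [-0.1259  0.0173 -0.0008]
 [-0.1237 -0.0008 -0.0034]
 [-0.1212 -0.0002 -0.0062]
 [-0.1192 -0.0027 -0.0074]
 [-0.116   0.0044 -0.0086]
 [-0.1116  0.0011 -0.0143]
 [-0.1004  0.0013 -0.0168]
 [-0.0936  0.0017 -0.0195]
 [-0.085   0.0009 -0.0166]
 [-0.0782  0.0022 -0.0172]
 [-0.0628  0.0013 -0.0191]
 [-0.0515  0.0051 -0.021 ]
 [-0.0472  0.0043 -0.0205]
 [-0.0428  0.0056 -0.0188]
 [-0.0406  0.0053 -0.0211]
 [-0.0364  0.0045 -0.0157]
 [-0.0341  0.0049 -0.0184]
 [-0.0318  0.007  -0.0194]
 [-0.0276  0.0038 -0.0177]
 [-0.0253  0.0057 -0.0212]
 [-0.0211  0.0038 -0.0152]
 [-0.0188 -0.0005 -0.0228]
 [-0.0166  0.0016 -0.0239]]
```

carry_out:
  dp:
    - [0,0,0]
    - [0,0,0]
    - [-0.2,-0.774,0]
    - [-0.2,-0.774,0]
    - [-0.2,-0.774,0]
    - [-0.2,-0.774,0]
    - [-0.2,-0.774,0]
    - [-0.2,-0.774,0]
  turn: [0.63,0.63,0,0,0,0,0,0]
  jaw: [0,0,0,0,0,0,0,0]

```text
time: 8.07
tool_pos: [0.4817, 0.068, 0.1301]
eef_rot: [[-0.97, 0.243, -0.001], [0.243, 0.97, -0.0], [0.001, -0.001, -1.0]]
wrist_force: [0.6, 0.1, -0.6]
width: 0.084
gripper_force: 34.3
```

carry_out:
  dp:
    - [-0.2,-0.774,0]
    - [-0.2,-0.774,0]
    - [-0.2,-0.774,0]
    - [-0.2,-0.774,0]
    - [-0.2,-0.774,0]
    - [-0.2,-0.774,0]
    - [-0.2,-0.774,0]
    - [-0.2,-0.774,0]
  turn: [0,0,0,0,0,0,0,0]
  jaw: [0,0,0,0,0,0,0,0]

```text
time: 8.73
tool_pos: [0.483, -0.1238, 0.1301]
eef_rot: [[-0.97, 0.243, -0.001], [0.243, 0.97, 0.0], [0.001, -0.0, -1.0]]
wrist_force: [0.3, 0.7, -0.9]
width: 0.088
gripper_force: 34.3
```

carry_out:
  dp:
    - [0,0,0.2]
    - [0,0,0.3]
    - [0,0,0.3]
    - [0,0,0.1]
    - [0,0,0]
    - [0,0,0]
    - [0,0,0]
  turn: [0,0,0,0,0,0,0]
  jaw: [0,0,0,0,0,0,0]

```text
time: 9.32
tool_pos: [0.4838, -0.1222, 0.104]
eef_rot: [[-0.97, 0.242, 0.0], [0.242, 0.97, -0.0], [-0.0, -0.0, -1.0]]
wrist_force: [0.8, -0.2, -1.2]
width: 0.088
gripper_force: 34.4
```

```bash
python3 - <<'E'
from h import *
from bench import read_state
s=read_state(); T=s['tool_pos'];Rt=s['eef_rot']; print(T,s['wrist_force'],s['joint_pos'][5],np.degrees(np.arctan2(Rt[1,0],Rt[0,0])))
S=np.array([.6327,-.1608,.0752]); head=T+Rt@[-.1264,-.0004,0]
print('S-head in tool units of 30mm',Rt.T@(S-head)/.03)
z=snap("wrist","wrist4"); q=snap("scene","scene2")
o=np.zeros((600,800,3),np.uint8); o[:500,:400]=cv2.resize(q['p'][90:190,215:295],(400,500),interpolation=2); o[:400,400:]=cv2.resize(z['p'][60:260,160:360],(400,400))
cv2.imwrite("pics/m4.png",o[:,:,::-1])
def proj(z,X): u=z['K']@(z['R'].T@(X-z['o'])); return u[:2]/u[2]
print('scene pred head',proj(q,head),'slot',proj(q,S))
E
```

```text
[ 0.48379558 -0.12216532  0.10399179] [ 0.75822276 -0.2103475  -1.15377214] -0.13695097661605696 165.96835099879556
S-head in tool units of 30mm [-0.91411941 -0.03254206  0.96063844]
scene pred head [260.83610987 147.93188601] slot [256.33352919 147.39542164]
```

View pics/m4.png

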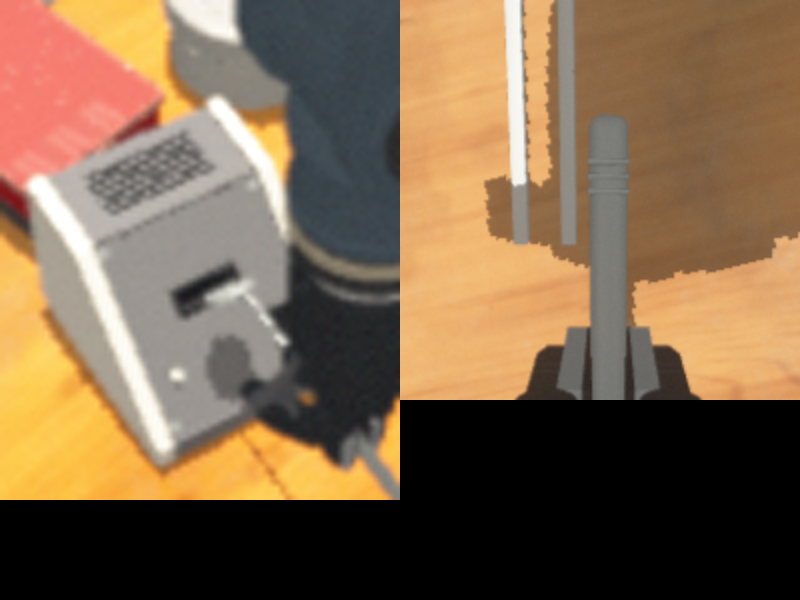

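The scene view puts the head at about (261,148), which matches the prediction of (260.8,147.9), just ahead of the slot at (256,147.5). I'll go in slowly along the 45° line.

carry_out:
  dp:
    - [-0.1,-0.033,0.14]
    - [-0.14,0,0.15]
    - [-0.13,0,0.13]
    - [-0.07,0,0.07]
    - [0,0,0]
    - [0,0,0]
    - [0,0,0]
    - [0,0,0]
  turn: [0,0,0,0,0,0,0,0]
  jaw: [0,0,0,0,0,0,0,0]

```text
time: 10.08
tool_pos: [0.4961, -0.1269, 0.0892]
eef_rot: [[-0.97, 0.244, -0.0], [0.244, 0.97, -0.0], [-0.0, -0.0, -1.0]]
wrist_force: [-0.3, -0.1, -0.5]
width: 0.086
gripper_force: 34.4
```

```bash
cat >chk.py <<'E'
from h import *
from bench import read_state
s=read_state(); T=s['tool_pos'];Rt=s['eef_rot']
S=np.array([.6327,-.1608,.0752]); head=T+Rt@[-.1264,-.0004,0]
e=Rt.T@(head-S)*1000
print('t',s['time'],'depth s %.2f perp(up) %.2f lateral %.2f'%((-e[0]+e[2])*.7071,(-e[0]-e[2])*.7071,e[1]),'F',s['wrist_force'],'grip',s['gripper_force'],s['width'],np.degrees(np.arctan2(Rt[1,0],Rt[0,0])))
E
python3 chk.py
```

```text
t 10.0833 depth s -20.06 perp(up) -0.23 lateral -0.82 F [-0.27868017 -0.06456226 -0.50638499] grip 34.36351239681244 0.08604339280662887 165.90423558372456
```

```bash
cat >avg.py <<'E'
from h import *
from bench import read_state,camera
A=[];F=[]
for i in range(10):
    s=read_state(); T=s['tool_pos'];Rt=s['eef_rot']
    S=np.array([.6327,-.1608,.0752]); head=T+Rt@[-.1264,-.0004,0]
    e=Rt.T@(head-S)*1000
    A.append(((-e[0]+e[2])*.7071,(-e[0]-e[2])*.7071,e[1],np.degrees(np.arctan2(Rt[1,0],Rt[0,0]))));F.append(s['wrist_force']); camera("scene")
print(s['time'],'s,perp,lat,yaw',np.mean(A,0),np.std(A,0),'F',np.mean(F,0))
E
python3 avg.py
```

```text
10.5333 s,perp,lat,yaw [-2.00575045e+01 -1.53646967e-01 -7.67518663e-01  1.65908972e+02] [0.03596502 0.04817847 0.0192501  0.00188301] F [ 0.1258811  -0.02329608 -0.35427426]
```

carry_out:
  dp:
    - [0,0.026,0]
    - [-0.06,0,0.06]
    - [-0.06,0,0.06]
    - [-0.06,0,0.06]
    - [-0.04,0,0.04]
    - [0,0,0]
    - [0,0,0]
  turn: [0,0,0,0,0,0,0]
  jaw: [0,0,0,0,0,0,0]

```text
time: 11.17
tool_pos: [0.5027, -0.1278, 0.0823]
eef_rot: [[-0.97, 0.244, -0.0], [0.244, 0.97, -0.0], [0.0, -0.0, -1.0]]
wrist_force: [0.1, 0.2, -0.3]
width: 0.086
gripper_force: 34.4
```

```bash
python3 avg.py
```

```text
11.6167 s,perp,lat,yaw [-1.06456246e+01 -3.10347350e-01  4.89362816e-03  1.65908247e+02] [0.0781134  0.07008418 0.01477703 0.00177485] F [-0.17273903  0.1570626  -0.49568974]
```

carry_out:
  dp:
    - [-0.055,0,0.05]
    - [-0.05,0,0.05]
    - [-0.05,0,0.05]
    - [-0.05,0,0.05]
    - [0,0,0]
    - [0,0,0]
  turn: [0,0,0,0,0,0]
  jaw: [0,0,0,0,0,0]

```text
time: 12.17
tool_pos: [0.5087, -0.1292, 0.0763]
eef_rot: [[-0.97, 0.243, -0.0], [0.243, 0.97, -0.0], [0.0, -0.0, -1.0]]
wrist_force: [-0.5, -0.2, -1.1]
width: 0.083
gripper_force: 34.3
```

```bash
python3 avg.py
```

```text
12.6167 s,perp,lat,yaw [-2.01509005e+00 -2.05386893e-01  2.23119372e-02  1.65910324e+02] [0.07819483 0.08048395 0.01338692 0.00162695] F [-0.30375986  0.05900891 -0.97626898]
```

carry_out:
  dp:
    - [-0.05,0,0.05]
    - [-0.05,0,0.05]
    - [-0.05,0,0.05]
    - [-0.05,0,0.05]
    - [-0.05,0,0.05]
    - [0,0,0]
    - [0,0,0]
  turn: [0,0,0,0,0,0,0]
  jaw: [0,0,0,0,0,0,0]

```text
time: 13.25
tool_pos: [0.516, -0.1311, 0.0688]
eef_rot: [[-0.97, 0.243, -0.0], [0.243, 0.97, -0.0], [0.0, -0.0, -1.0]]
wrist_force: [-0.8, -0.4, -1.0]
width: 0.086
gripper_force: 34.3
```

```bash
python3 avg.py
```

```text
13.7 s,perp,lat,yaw [ 8.57611753e+00 -1.95764624e-01  1.27709195e-02  1.65909019e+02] [0.06855037 0.07072818 0.01375598 0.00198758] F [-0.10254646 -0.12745463 -1.12265026]
```

To s ≈ 21: 12.4 mm more, which is about 0.29 units on each axis.

carry_out:
  dp:
    - [-0.05,0,0.05]
    - [-0.05,0,0.05]
    - [-0.05,0,0.05]
    - [-0.05,0,0.05]
    - [-0.05,0,0.05]
    - [-0.04,0,0.04]
    - [0,0,0]
    - [0,0,0]
  turn: [0,0,0,0,0,0,0,0]
  jaw: [0,0,0,0,0,0,0,0]

```text
time: 14.42
tool_pos: [0.5244, -0.1332, 0.0602]
eef_rot: [[-0.97, 0.243, -0.0], [0.243, 0.97, -0.0], [0.0, -0.0, -1.0]]
wrist_force: [-0.8, -0.2, -1.4]
width: 0.084
gripper_force: 34.3
```

```bash
python3 avg.py; python3 - <<'E'
from h import *
q=snap("scene","scene5"); w=snap("wrist","wrist5")
o=np.zeros((500,800,3),np.uint8); o[:500,:400]=cv2.resize(q['p'][90:190,215:295],(400,500),interpolation=2); o[:300,400:]=cv2.resize(q['p'][100:340,120:440],(400,300))
cv2.imwrite("pics/m5.png",o[:,:,::-1])
E
```

```text
14.8667 s,perp,lat,yaw [ 2.08567197e+01 -1.87706973e-01  1.84230226e-02  1.65910163e+02] [0.05513363 0.06473369 0.01464733 0.00188723] F [-0.3248242  -0.04741203 -1.17158037]
```

View pics/m5.png

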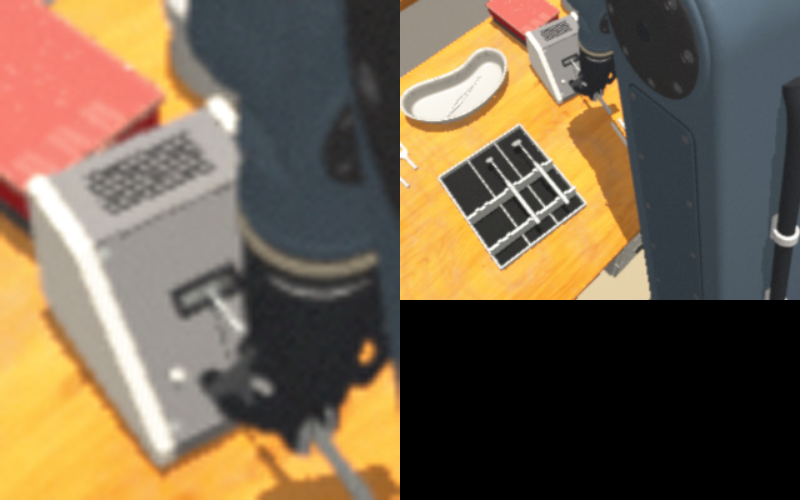

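The picture shows the head fully inside, with only the stem coming out of the slot at crop (215,290). The other two mirrors are still in their rests. Next I'll hold for more than 3 s.

carry_out:
  dp:
    - [0,0,0]
    - [0,0,0]
    - [0,0,0]
    - [0,0,0]
    - [0,0,0]
    - [0,0,0]
    - [0,0,0]
    - [0,0,0]
  turn: [0,0,0,0,0,0,0,0]
  jaw: [0,0,0,0,0,0,0,0]

```text
time: 15.68
tool_pos: [0.5244, -0.1332, 0.0603]
eef_rot: [[-0.97, 0.243, -0.0], [0.243, 0.97, -0.0], [0.0, -0.0, -1.0]]
wrist_force: [-0.0, -0.5, -0.8]
width: 0.088
gripper_force: 34.3
```

carry_out:
  dp:
    - [0,0,0]
    - [0,0,0]
    - [0,0,0]
    - [0,0,0]
    - [0,0,0]
    - [0,0,0]
    - [0,0,0]
    - [0,0,0]
  turn: [0,0,0,0,0,0,0,0]
  jaw: [0,0,0,0,0,0,0,0]

```text
time: 16.35
tool_pos: [0.5244, -0.1332, 0.0603]
eef_rot: [[-0.97, 0.243, -0.0], [0.243, 0.97, -0.0], [0.0, -0.0, -1.0]]
wrist_force: [0.3, 0.6, -0.8]
width: 0.088
gripper_force: 34.3
```

carry_out:
  dp:
    - [0,0,0]
    - [0,0,0]
    - [0,0,0]
    - [0,0,0]
    - [0,0,0]
    - [0,0,0]
    - [0,0,0]
    - [0,0,0]
  turn: [0,0,0,0,0,0,0,0]
  jaw: [0,0,0,0,0,0,0,0]

```text
time: 17.02
tool_pos: [0.5244, -0.1332, 0.0603]
eef_rot: [[-0.97, 0.243, -0.0], [0.243, 0.97, -0.0], [0.0, -0.0, -1.0]]
wrist_force: [-1.1, -0.1, -2.0]
width: 0.084
gripper_force: 34.3
```

carry_out:
  dp:
    - [0,0,0]
    - [0,0,0]
    - [0,0,0]
    - [0,0,0]
    - [0,0,0]
    - [0,0,0]
    - [0,0,0]
    - [0,0,0]
  turn: [0,0,0,0,0,0,0,0]
  jaw: [0,0,0,0,0,0,0,0]

```text
time: 17.68
tool_pos: [0.5244, -0.1332, 0.0603]
eef_rot: [[-0.97, 0.243, -0.0], [0.243, 0.97, -0.0], [-0.0, -0.0, -1.0]]
wrist_force: [-0.7, 0.4, -1.9]
width: 0.089
gripper_force: 34.3
```

carry_out:
  dp:
    - [0,0,0]
    - [0,0,0]
    - [0,0,0]
    - [0,0,0]
    - [0,0,0]
    - [0,0,0]
    - [0,0,0]
    - [0,0,0]
  turn: [0,0,0,0,0,0,0,0]
  jaw: [0,0,0,0,0,0,0,0]

```text
time: 18.35
tool_pos: [0.5244, -0.1332, 0.0603]
eef_rot: [[-0.97, 0.243, 0.0], [0.243, 0.97, -0.0], [-0.0, -0.0, -1.0]]
wrist_force: [0.2, -0.2, -2.0]
width: 0.087
gripper_force: 34.3
```

```bash
python3 chk.py; python3 -c "
from bench import *
print(job_done())"
```

```text
t 18.35 depth s 20.88 perp(up) -0.13 lateral 0.03 F [ 0.23878881 -0.2054719  -1.99165921] grip 34.27491545677185 0.08655432872067474 165.91158285978256
the job is handed in; nothing more can be done
None
```

The large mirror's head is fully inside the warmer slot (about 21 mm past the slot point, about 2 N at the wrist), held there just under 4 s and still gripped; I handed the job in at 18.35 s with the other two mirrors still in their rests and the otoscope and tuning fork not touched.

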